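Take the cutlery caddy off its safety hook and stand it in the drip tray

TASK

The rinsed cutlery caddy is hanging by its handle on the counter hanger. Push the handle back against the hook's sprung keeper until the keeper is open, lift the handle up past the hook's lip and draw it off towards the hook's open front, feeling for it and never forcing it against the hook. Then set the caddy down gently, upright and squarely inside the brown drip tray, let go, and leave the other things where they are.

Things in the scene. Friction and masses are not known exactly. Their poses are not given: they have to be found in the camera images.
- hanger: Fixed dark steel counter hanger: base plate 136 x 100 x 12 mm, 16 mm post 88 mm behind the origin (+x), and a 12 to 16 mm wide arm, clamped in the post's collar, that ends in a safety hook. Origin on the worktop; x points from the hook back to the post, z up; the hook's nose, its front, is at -x, roughly towards the robot. Nothing of it is higher than 190 mm.
- hook_mid (a point): Point fixed to the hanger, 170 mm above its origin (same axes), where the middle of the hook's seat is nominally. The arm may be clamped with the whole hook up to 10 mm further front or back, and no reading tells which: find it by feel. Hook, in mm from its own middle: seat z 0; nose x -23.5 to -13.5; lip turned in from the nose to x +11.5, z +13.5 to +20; the hook reaches 28 below the seat.
- post_top (a point): Top of the post. On the hook a steel keeper finger, pinned 19 mm below the seat at x +18.5 of the hook, stands up behind the bar, face x about +13.5, closing the mouth at the lip. Pressed back (+x) by the bar it swings to a firm stop; 2 N starts it, 6 N reaches the stop, plus rubbing. The bar clears the lip with its middle at x >= +15.5 of the hook; the stop is at +17. Over 15 N harms it.
- caddy: Loose cutlery caddy of perforated steel, open box 70 mm (x) by 118 mm (y), 72 mm high, 0.2 to 0.4 kg, balanced about its middle, with a rigid upright handle: legs on the short ends (out to y = +-63 mm) and a straight bar between them. Origin: centre of its underside; y along the bar, z up. It hangs from the hook 40 mm above the worktop, axes parallel to the hanger's, with up to 9.5 mm play.
- bar_mid (a point): Middle of the handle bar, 135 mm above the caddy's underside, axes as the caddy. Bar 8 mm thick (x), 10 mm high (z), along y, 114 mm between the legs. Its middle lies in the hook: grasp it from above about 33 mm to either side. 58 mm free between bar and rim, the hook inside: raise the bar 22 to 28 mm to pass the lip, then draw it 80 mm to -x of the hanger before raising it more.
- drip_tray: Loose dark brown shallow tray, 131 mm (x) by 191 mm (y), 23 mm high, 0.5 kg. Origin: centre of its underside, on the worktop. Flat floor 4 mm thick, 94 mm (x) by 154 mm (y) inside; the caddy belongs in its middle, long side along the tray's long side, either way round.
- water_bottle: Big clear water bottle with a pump, fixed, about 240 mm in diameter and 0.5 m tall, at the right of the work; origin at its underside. The arm must pass round it on the robot's side.
- garlic: A garlic bulb, about 50 mm, standing on the worktop; origin at its underside. To be left alone.
- peeler: A black-handled peeler 170 mm long, 18 mm high, lying on the worktop; origin at the middle of its underside. To be left alone.
- steel_pot: A small lidded steel seasoning pot, 56 mm wide, 62 mm high; origin at its underside. To be left alone.

How it is judged:
By the outcome, as a careful person would: the job done as asked, in the order asked, and still so for the second after the job is handed in, with the robot touching nothing.
It also fails if it takes over 58 s, if anything falls off the work surface, if the arm or the gripper's body presses on something with over 40 N, if the wrist force passes 120 N, or if a joint passes its speed limit or range.

ROBOT

A 7-joint arm with a two-finger parallel gripper is mounted at the origin on a cart in front of the work surface, level with it; the furniture and walls round the work are solid. World frame = base frame: x ahead of the robot, y to its left, z up, the work surface at z = 0. Lengths are in m, angles in rad, forces in N, time in s.
With the tool pointing down it reaches from about 0.4 to 0.875 m from the base axis. Payload 19.3 kg.
Tool frame: the origin (TCP) lies at the very end of the fingers, on their centre line; the grasp point (between the pads) lies 19 mm behind it; z points along the fingers, y is the direction in which the jaws open and shut (so a half turn about z gives the same grasp; the last joint's range is limited). The gripper opens to 85 mm and grips with 20 to 120 N. Pads are 22 mm wide; open, the fingers measure 114 mm over their backs; the gripper's body (76 mm by 85 mm) begins 54 mm behind the grasp point. The pads swing forward as they close: fully open they stand 13 mm farther back than shut.
Start: joints at [1.109, 0.521, -0.036, 1.599, 0.021, 1.021, -0.113], TCP at [0.239, -0.578, 0.231] pointing down, gripper open.
Joint ranges: [-2.91, 2.91], [-0.3, 2.13], [-1.5, 1.42], [0.17, 2.43], [-1.26, 4.41], [0.16, 1.93], [-2.52, 2.52]. Speed limits (rad/s): [1.89, 1.89, 2.39, 2.39, 3.01, 3.01, 3.01].

INTERFACE

Orientations are given as [roll, pitch, yaw] about the fixed x, y, z axes, in that order (R = Rz(yaw) Ry(pitch) Rx(roll)).
In Python, from workcell import bot, grab_frame, calibration, workorder gives the robot as it stands.
- The arm moves only by the tool move_arm, never from a script. Its arguments are lists of equal length, an entry for each row: "jaw": the closure in counts, from 0 (fully open) to 255 (shut); "dp": the shift along the tool's x, y, z in units of 800 mm (1.0 is 800 mm), a list of three; "rotation": the turn, a rotation vector about the tool's x, y, z in units of pi rad (1.0 is pi rad), a list of three. In form: {"jaw": [jaw, ...], "dp": [[dx, dy, dz], ...], "rotation": [[rx, ry, rz], ...]}. A call has 1 to 10 rows; each row shifts and turns the commanded pose from where the row before left it, along the tool's axes as they then stand; what a row does not reach is not made up. A row lasts 1/8 s, in which the tool goes at most 62.5 mm and 10.7 degrees, less where a joint would pass 70% of its speed; a pose out of reach is approached as far as the arm can. A call with a number of a shift or a turn outside -1 to 1 is refused whole. A call with a gripper value outside its range is refused whole. The fingers move at their own pace and stop on an object; "squeeze" is the grip in N (left out, the last holds). Time passes only in rows, so rows that do not move let the fingers close. It gives the time, the measured TCP pose, the force and the opening at its end, in the units of the state.
- bot.observe(): the state, without advancing time (a new reading comes with each control period).
- grab_frame(name): name is "scene" or "top" or "wrist"; returns the picture (480x640x3 uint8, blue, green, red); there is no depth.
- calibration(name): a dict with "camera_matrix" (3x3 intrinsics, pixels), "dist" ([k1, k2, p1, p2, k3] as OpenCV has them; the pictures are not rectified), "T" (4x4, takes a point from camera to world coordinates). Camera axes: x right, y down, z forward; pixel columns grow to the right and rows downward; lengths in m; the calibration is good to about 2 mm. A picture is of the moment at which its call begins: read the wrist's pose just before it. calibration takes no time and is no camera call; for the wrist camera it gives the pose at the moment of the call.
- workorder.job_done(): hands the job in, once; it reports no verdict.
The state is a dict: "clock": time; "qpos": joint angles; "qd": joint speeds; "joint_efforts": joint torques, N m; "position": TCP position; "tool_rot": TCP orientation; "force": force on the tool from outside, world axes, zero at the start; "moment": the same for the moment, N m; "grip_width": finger opening in m.
Only numpy, scipy, OpenCV 4.12 (cv2) and the standard library are available. Lean on these libraries where they do the work, as an engineer would, in place of code of your own. Each camera call takes 0.05 s, during which the arm holds its last target. There are 200 camera calls.

## Working session

There is one attempt and no reset: what is moved stays moved. The work goes in short steps, Python scripts to look and compute and a tool call to move; the robot and the scene stay as the last step left them, time stands still between calls to the robot, and variables do not carry over. Pictures are saved under pics/ and viewed, about 8 in all and at most 12, crops included, and the job is handed in when it is done.

Besides the shell and the picture viewer there is one more tool, called after "Call:" as name(argument=value, ...) on one line, values as JSON. move_arm: Moves the arm, as the interface text tells. Shifts and turns lie within -1 to 1; 1 stands for 800 mm of shift or pi rad of turn. Its arguments: {"type":"object","properties":{"jaw":{"type":"array","items":{"type":"number"}},"dp":{"type":"array","items":{"type":"array","items":{"type":"number","minimum":-1,"maximum":1}}},"rotation":{"type":"array","items":{"type":"array","items":{"type":"number","minimum":-1,"maximum":1}}},"squeeze":{"type":"number"}},"required":["jaw","dp","rotation"]}

```bash
mkdir -p pics; ls; python3 - <<'E'
from workcell import bot, grab_frame, calibration
import cv2
s=bot.observe(); print({k:(s[k] if not hasattr(s[k],'round') else s[k]) for k in s})
for n in ("scene","top"):
    cv2.imwrite(f"pics/{n}0.png",grab_frame(n)); c=calibration(n); print(n,c)
E
```

```text
pics
{'clock': 0.0, 'qpos': array([ 1.10877414,  0.5220309 , -0.03634777,  1.59998197,  0.02118876,
        1.02106009, -0.11281543]), 'qd': array([ 0.00154301, -0.00031096,  0.0008119 , -0.0015026 ,  0.00047032,
       -0.00058045,  0.00096558]), 'joint_efforts': array([ 9.40766695e-04, -9.27112913e+01,  1.97891459e+00, -3.69939029e+01,
        1.75819342e-02,  8.01481161e-03, -2.88204524e-05]), 'position': array([ 0.2385319 , -0.57734981,  0.23072428]), 'tool_rot': array([-3.14049815e+00,  5.64235395e-05,  3.91808126e-01]), 'force': array([ 0.00687158,  0.3695646 , -0.35282056]), 'moment': array([ 0.00540823, -0.0067293 , -0.00255122]), 'grip_width': 0.08564136404198532}
scene {'camera_matrix': array([[478.84730645,   0.        , 323.66592277],
       [  0.        , 478.84730645, 235.54824545],
       [  0.        ,   0.        ,   1.        ]]), 'dist': array([-0.0528832,  0.       ,  0.       ,  0.       ,  0.       ]), 'T': array([[ 0.77854424, -0.30487143,  0.54856383,  0.04724006],
       [-0.62753337, -0.38988263,  0.67393873, -0.53916242],
       [ 0.00841085, -0.86893322, -0.49485788,  0.55094504],
       [ 0.        ,  0.        ,  0.        ,  1.        ]])}
top {'camera_matrix': array([[604.54507338,   0.        , 320.57285397],
       [  0.        , 604.54507338, 249.34723383],
       [  0.        ,   0.        ,   1.        ]]), 'dist': array([-0.10108218,  0.        ,  0.        ,  0.        ,  0.        ]), 'T': array([[ 0.00526964, -0.98677889,  0.16198655,  0.35500111],
       [-0.99955401, -0.00995936, -0.02815297,  0.05532327],
       [ 0.02939404, -0.16176595, -0.98639128,  1.36961845],
       [ 0.        ,  0.        ,  0.        ,  1.        ]])}
```

View pics/scene0.png

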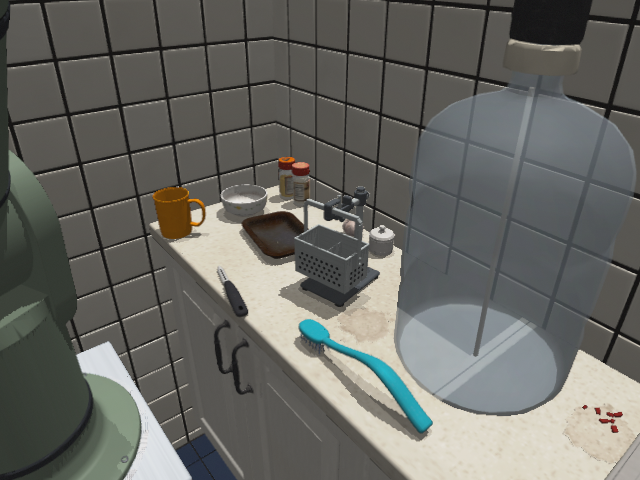

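View pics/top0.png

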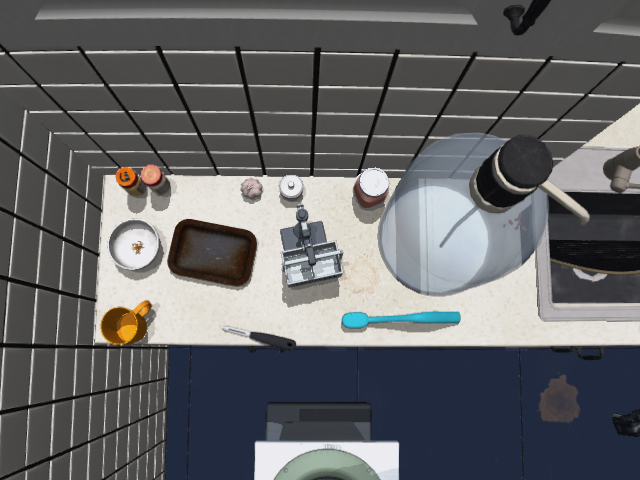

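Scene: the caddy hangs left of the bottle (top view about 312,265), the tray is at about (212,252), and the peeler is in front at (260,337). Now I'll enlarge for measurement.

```bash
python3 - <<'E'
import cv2,numpy as np
t=cv2.imread("pics/top0.png"); s=cv2.imread("pics/scene0.png")
a=cv2.resize(t[195:295,265:365],(600,600),interpolation=cv2.INTER_CUBIC)
cv2.imwrite("pics/c1.png",a)
cv2.imwrite("pics/c2.png",cv2.resize(s[175:315,230:410],(800,622),interpolation=cv2.INTER_CUBIC)[:600])
cv2.imwrite("pics/c3.png",cv2.resize(t[205:300,155:275],(720,570),interpolation=cv2.INTER_CUBIC))
E
```

```text
(no output)
```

View pics/c1.png

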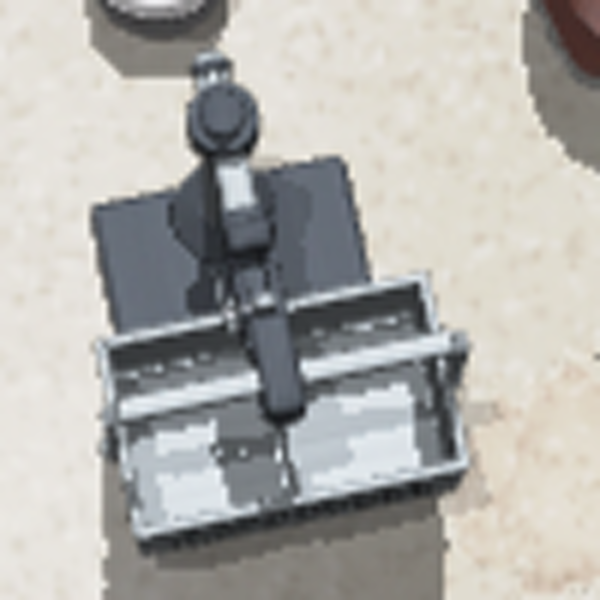

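View pics/c2.png

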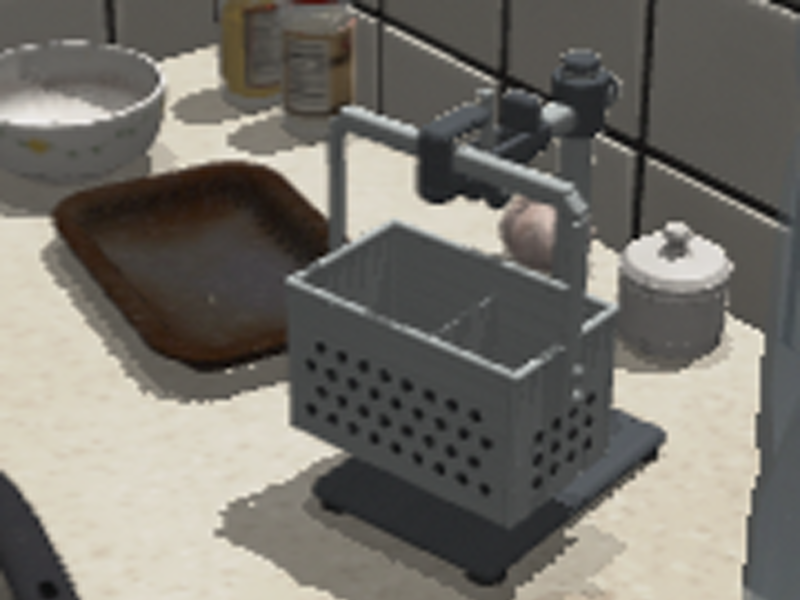

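View pics/c3.png

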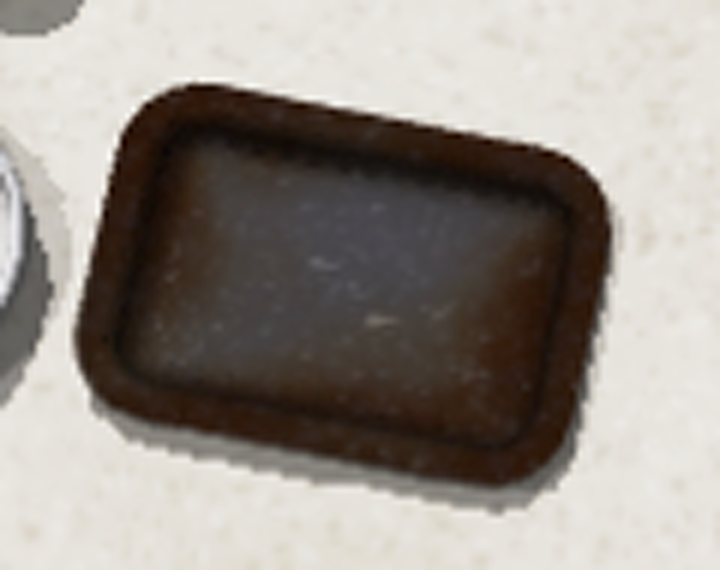

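Crop c1: the bar runs (118,409)→(455,345), the rim corners are (103,345), (428,278), (465,470), (138,532), and the post top is at (225,112). c3: the tray's outer edges are the top (215,85)-(545,150), left (120,160)-(78,330), right (610,230)-(575,430) and bottom (130,410)-(500,487).

```bash
cat > h.py <<'E'
import cv2,numpy as np
from workcell import bot, grab_frame, calibration
from scipy.spatial.transform import Rotation as Ro
def world(name,px,z):
    c=calibration(name); px=np.array(px,float).reshape(-1,1,2)
    n=cv2.undistortPoints(px,c["camera_matrix"],c["dist"]).reshape(-1,2)
    d=np.c_[n,np.ones(len(n))]@c["T"][:3,:3].T; o=c["T"][:3,3]
    return o+d*((z-o[2])/d[:,2])[:,None]
def pix(name,P):
    c=calibration(name); T=np.linalg.inv(c["T"])
    return cv2.projectPoints(np.array(P,float),cv2.Rodrigues(T[:3,:3])[0],T[:3,3],c["camera_matrix"],c["dist"])[0].reshape(-1,2)
E
python3 - <<'E'
from h import *
np.set_printoptions(precision=4,suppress=True)
cr=lambda p,o,k:np.array(p)/k+np.array(o)-0.5+0.5/k
def yaw(d): return np.degrees(np.arctan2(d[1],d[0]))
C=lambda p:cr(p,(265,195),6)
b=world("top",C([(118,409),(455,345)]),.18); print("bar",b[:,:2],"mid",b.mean(0),"len",np.linalg.norm(b[0]-b[1]),"yaw of y",yaw(b[0]-b[1])-90)
r=world("top",C([(103,345),(428,278),(465,470),(138,532)]),.112); print("rim",r.mean(0),yaw(r[0]-r[1])-90,yaw(r[3]-r[2])-90,[np.linalg.norm(r[i]-r[i-1]) for i in range(4)])
print("post",world("top",C([(225,112)]),.19))
p=world("top",C([(345,158),(95,207),(370,275)]),.012);print("plate",p,yaw(p[1]-p[0])-90)
# scene view
S=lambda p:cr(p,(230,175),800/180)
b=world("scene",S([(345,112),(575,190)]),.18); print("scene bar",b[:,:2],b.mean(0),yaw(b[0]-b[1])-90)
# tray
T=lambda p:cr(p,(155,205),6)
for e in [((215,85),(545,150)),((130,410),(500,487)),((120,160),(78,330)),((610,230),(575,430))]:
    w=world("top",T(e),.023); print(w[:,:2],yaw(w[1]-w[0]))
img=cv2.imread("pics/top0.png"); hsv=cv2.cvtColor(img,cv2.COLOR_BGR2HSV)
m=((hsv[...,2]<110)).astype(np.uint8); m[:215]=0;m[292:]=0;m[:,:164]=0;m[:,262:]=0
m=cv2.morphologyEx(m,cv2.MORPH_OPEN,np.ones((3,3)))
c=max(cv2.findContours(m,0,1)[0],key=cv2.contourArea)
w=world("top",c.reshape(-1,2),.023); R=cv2.minAreaRect(w[:,:2].astype(np.float32)*1000); print("tray",R)
E
```

```text
bar [[ 0.5227  0.0934]
 [ 0.5452 -0.0183]] mid [0.534  0.0375 0.18  ] len 0.11388808488981475 yaw of y 11.42222376139253
rim [0.5339 0.0375 0.112 ] 12.390330053127713 11.294542447847334 [np.float64(0.06706534037583418), np.float64(0.1167939753584694), np.float64(0.06930101301773635), np.float64(0.11618938018845897)]
post [[0.6214 0.059  0.19  ]]
plate [[0.6441 0.0135 0.012 ]
 [0.624  0.1087 0.012 ]
 [0.5987 0.0037 0.012 ]] 11.945708437571497
scene bar [[ 0.5167  0.0855]
 [ 0.5439 -0.0225]] [0.5303 0.0315 0.18  ] 14.138990598437857
[[0.6437 0.3133]
 [0.6198 0.1875]] -100.73311748904231
[[0.5193 0.3402]
 [0.4919 0.201 ]] -101.13863799295895
[[0.6144 0.3482]
 [0.5493 0.3611]] 168.74866170111787
[[0.5894 0.1622]
 [0.5136 0.1736]] 171.46945236774386
tray ((566.8272094726562, 261.0899658203125), (193.02296447753906, 132.35386657714844), 79.52583312988281)
```

```bash
python3 - <<'E'
from h import *
np.set_printoptions(precision=3,suppress=True)
print(world("top",[(437,240),(385,240),(489,240),(437,295)],.0)[:,:2])
print(world("scene",[(397,345),(575,355),(480,411)],.0)[:,:2])
print("counter edge",world("top",[(200,345),(450,345)],0)[:,:2])
E
```

```text
[[ 0.605 -0.254]
 [ 0.603 -0.133]
 [ 0.606 -0.378]
 [ 0.477 -0.251]]
[[ 0.523 -0.151]
 [ 0.735 -0.354]
 [ 0.516 -0.322]]
counter edge [[ 0.36   0.285]
 [ 0.363 -0.279]]
```

Call:
move_arm(jaw=[200,200,200,200,200], dp=[[0,-0.05,0],[0,-0.0625,0],[0,-0.0625,0],[0,-0.05,0],[0,-0.03,0]], rotation=[[0,0,0],[0,0,0],[0,0,0],[0,0,0],[0,0,0]], squeeze=30)

```text
clock: 0.72
position: [0.1599, -0.3875, 0.2313]
tool_rot: [-3.141, 0.0, 0.392]
force: [0.3, 0.1, 0.1]
grip_width: 0.0182
```

Call:
move_arm(jaw=[200,200,200,200,200,150,100,0,0,0], dp=[[0.055,-0.003,0],[0.055,-0.003,0],[0.055,-0.003,0],[0.055,-0.003,0],[0.055,-0.003,0],[0.055,-0.003,-0.01],[0.055,-0.003,-0.02],[0.055,-0.003,-0.02],[0.055,-0.003,-0.02],[0.055,-0.003,-0.02]], rotation=[[0,0,-0.0335],[0,0,-0.0335],[0,0,-0.0335],[0,0,-0.0335],[0,0,-0.0335],[0,0,-0.0335],[0,0,-0.0335],[0,0,-0.0335],[0,0,-0.0335],[0,0,-0.0335]])

```text
clock: 1.98
position: [0.4159, -0.0529, 0.3037]
tool_rot: [-3.141, -0.0, 1.448]
force: [0.5, 0.0, -0.5]
grip_width: 0.0854
```

Call:
move_arm(jaw=[0,0,0,0], dp=[[0.055,-0.003,0],[0.055,-0.003,0],[0,0,0],[0,0,0]], rotation=[[0,0,-0.0335],[0,0,-0.0335],[0,0,-0.04],[0,0,0]])

```text
clock: 2.48
position: [0.4173, 0.0337, 0.3032]
tool_rot: [-3.141, -0.0, 1.78]
force: [0.2, 0.1, -0.1]
grip_width: 0.0853
```

```bash
python3 - <<'E'
from h import *
np.set_printoptions(precision=4,suppress=True)
s=bot.observe(); print(s["position"],s["tool_rot"],s["qpos"],s["force"],s["grip_width"])
print(calibration("wrist"))
cv2.imwrite("pics/w1.png",grab_frame("wrist"))
E
```

```text
[0.4173 0.0337 0.3032] [-3.1412 -0.      1.7803] [ 0.3782  0.1428 -0.6611  1.9836  0.101   1.0476 -0.1191] [ 0.2018  0.1373 -0.0997] 0.08531940290105604
{'camera_matrix': array([[400.9064,   0.    , 318.199 ],
       [  0.    , 400.9064, 239.5383],
       [  0.    ,   0.    ,   1.    ]]), 'dist': array([-0.0577,  0.    ,  0.    ,  0.    ,  0.    ]), 'T': array([[ 0.9782,  0.1972,  0.0656,  0.4016],
       [ 0.2078, -0.9287, -0.3071,  0.1128],
       [ 0.0004,  0.314 , -0.9494,  0.445 ],
       [ 0.    ,  0.    ,  0.    ,  1.    ]])}
```

View pics/w1.png

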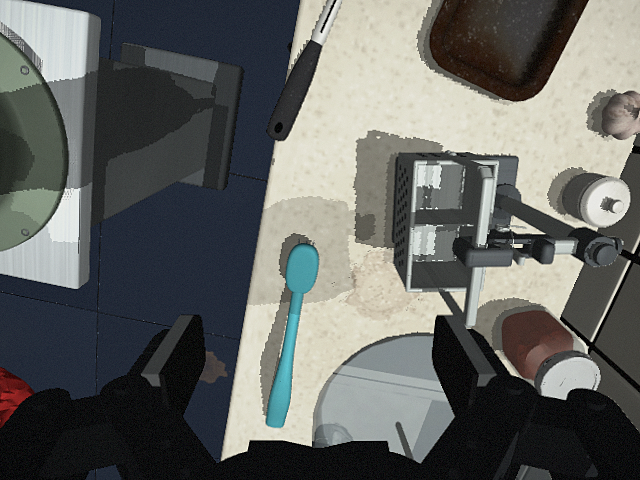

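The bar runs (487,168)→(471,322), the post top is at (603,250), and the hook's nose is at its left end (456,250).

```bash
python3 - <<'E'
from h import *
np.set_printoptions(precision=4,suppress=True)
b=world("wrist",[(487.5,168),(471.5,322)],.18); d=b[0]-b[1]; print(b,b.mean(0),np.linalg.norm(d),np.degrees(np.arctan2(d[1],d[0]))-90)
print(world("wrist",[(603,250)],.19), world("wrist",[(456,250)],.185))
for z in(.1747,):
  for n in("top","wrist","scene"):print(n,pix(n,[(.534,.0375,.18)]))
E
```

```text
[[ 0.5199  0.0989  0.18  ]
 [ 0.5468 -0.0138  0.18  ]] [0.5334 0.0425 0.18  ] 0.1158654903096066 13.44370765939675
[[0.6154 0.0631 0.19  ]] [[0.5148 0.0405 0.185 ]]
top [[312.4271 257.3804]]
wrist [[477.8726 256.6092]]
scene [[331.6349 206.5095]]
```

Call:
move_arm(jaw=[0,0,0,0,0,0,0,0,0,0], dp=[[0.006,0.048,0],[0.006,0.048,0],[0.006,0.048,0],[0,0,0.04],[0,0,0.04],[0,0,0.03],[0,0,0.03],[0,0,0.024],[0,0,0.02],[0,0,0]], rotation=[[0,0,0],[0,0,0],[0,0,0],[0,0,0],[0,0,0],[0,0,0],[0,0,0],[0,0,0],[0,0,0],[0,0,0]])

```text
clock: 3.78
position: [0.5267, 0.0713, 0.1552]
tool_rot: [-3.14, -0.0, 1.779]
force: [0.7, 1.2, -0.0]
grip_width: 0.085
```

```bash
python3 - <<'E'
from h import *
s=bot.observe(); print(s["position"],s["tool_rot"],s["force"])
a=grab_frame("wrist");b=grab_frame("scene")
b=cv2.resize(b[130:270,230:410],(600,467),interpolation=cv2.INTER_CUBIC)
a=cv2.resize(a[120:480,340:640],(200*2,480))
o=np.zeros((480,800,3),np.uint8); o[:,:400]=a; o[:467-0,400:]=b[:, 100:500]
cv2.imwrite("pics/m2.png",o)
E
```

```text
[0.52668339 0.07127018 0.1552361 ] [-3.13983416e+00 -5.05880484e-05  1.77872516e+00] [ 0.70143725  1.16560641 -0.0067273 ]
```

View pics/m2.png

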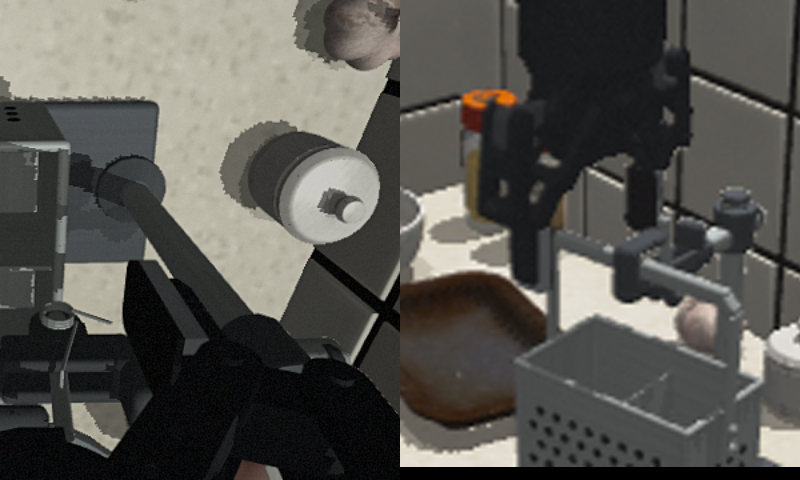

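The fingers straddle the bar, left of the hook, clear of everything.

Call:
move_arm(jaw=[190,190,190,190,205,210,215,220], dp=[[0,0,0],[0,0,0],[0,0,0],[0,0,0],[0,0,0],[0,0,0],[0,0,0],[0,0,0]], rotation=[[0,0,0],[0,0,0],[0,0,0],[0,0,0],[0,0,0],[0,0,0],[0,0,0],[0,0,0]], squeeze=20)

```text
clock: 4.88
position: [0.5271, 0.0717, 0.1561]
tool_rot: [3.142, -0.0, 1.78]
force: [-0.3, 0.4, -0.5]
grip_width: 0.0119
```

Call:
move_arm(jaw=[224,228,232,236,240,240], dp=[[0,0,0],[0,0,0],[0,0,0],[0,0,0],[0,0,0],[0,0,0]], rotation=[[0,0,0],[0,0,0],[0,0,0],[0,0,0],[0,0,0],[0,0,0]])

```text
clock: 5.62
position: [0.5271, 0.0717, 0.1561]
tool_rot: [3.142, -0.0, 1.78]
force: [0.7, 0.2, 0.5]
grip_width: 0.0073
```

Call:
move_arm(jaw=[255,255,255,255,255], dp=[[0,0,0],[0,0,0],[0,0,-0.001],[0,0,-0.001],[0,0,0]], rotation=[[0,0,0],[0,0,0],[0,0,0],[0,0,0],[0,0,0]], squeeze=60)

```text
clock: 6.25
position: [0.5271, 0.0717, 0.1577]
tool_rot: [-3.141, -0.0, 1.78]
force: [0.2, 0.2, -2.2]
grip_width: 0.0068
```

Call:
move_arm(jaw=[255,255,255,255], dp=[[0,0.00125,0],[0,0.00125,0],[0,0,0],[0,0,0]], rotation=[[0,0,0],[0,0,0],[0,0,0],[0,0,0]])

```text
clock: 6.75
position: [0.5291, 0.0721, 0.1577]
tool_rot: [-3.142, -0.0, 1.78]
force: [-0.1, 0.4, -2.1]
grip_width: 0.0067
```

Call:
move_arm(jaw=[255,255,255,255], dp=[[0,0.00125,0],[0,0.00125,0],[0,0,0],[0,0,0]], rotation=[[0,0,0],[0,0,0],[0,0,0],[0,0,0]])

```text
clock: 7.25
position: [0.531, 0.0725, 0.1577]
tool_rot: [-3.141, -0.0, 1.78]
force: [-0.4, 0.6, -1.7]
grip_width: 0.0063
```

Call:
move_arm(jaw=[255,255,255,255], dp=[[0,0.00125,0],[0,0.00125,0],[0,0,0],[0,0,0]], rotation=[[0,0,0],[0,0,0],[0,0,0],[0,0,0]])

```text
clock: 7.75
position: [0.533, 0.0729, 0.1577]
tool_rot: [-3.142, -0.0, 1.78]
force: [0.9, 0.5, -1.9]
grip_width: 0.0063
```

Call:
move_arm(jaw=[255,255,255,255], dp=[[0,0.00125,0],[0,0.00125,0],[0,0,0],[0,0,0]], rotation=[[0,0,0],[0,0,0],[0,0,0],[0,0,0]])

```text
clock: 8.25
position: [0.5349, 0.0733, 0.1577]
tool_rot: [-3.142, -0.0, 1.78]
force: [-0.7, -0.3, -1.8]
grip_width: 0.0066
```

Call:
move_arm(jaw=[255,255,255,255], dp=[[0,0.00125,0],[0,0,0],[0,0,0],[0,0,0]], rotation=[[0,0,0],[0,0,0],[0,0,0],[0,0,0]])

```text
clock: 8.75
position: [0.5359, 0.0736, 0.1577]
tool_rot: [-3.142, -0.0, 1.78]
force: [0.8, 0.1, -2.1]
grip_width: 0.0068
```

Call:
move_arm(jaw=[255,255,255,255], dp=[[0,0.00125,0],[0,0.00125,0],[0,0,0],[0,0,0]], rotation=[[0,0,0],[0,0,0],[0,0,0],[0,0,0]])

```text
clock: 9.25
position: [0.5379, 0.074, 0.1577]
tool_rot: [3.142, -0.0, 1.78]
force: [0.6, -0.2, -1.9]
grip_width: 0.0074
```

Call:
move_arm(jaw=[255,255,255,255], dp=[[0,0.00125,0],[0,0,0],[0,0,0],[0,0,0]], rotation=[[0,0,0],[0,0,0],[0,0,0],[0,0,0]])

```text
clock: 9.75
position: [0.5388, 0.0742, 0.1577]
tool_rot: [-3.142, -0.0, 1.78]
force: [-0.9, -0.1, -2.4]
grip_width: 0.0067
```

Call:
move_arm(jaw=[255,255,255,255], dp=[[0,0.00125,0],[0,0,0],[0,0,0],[0,0,0]], rotation=[[0,0,0],[0,0,0],[0,0,0],[0,0,0]])

```text
clock: 10.25
position: [0.5398, 0.0744, 0.1577]
tool_rot: [-3.142, -0.0, 1.78]
force: [0.4, 0.3, -1.7]
grip_width: 0.0065
```

Call:
move_arm(jaw=[255,255,255,255], dp=[[0,0.00125,0],[0,0,0],[0,0,0],[0,0,0]], rotation=[[0,0,0],[0,0,0],[0,0,0],[0,0,0]])

```text
clock: 10.75
position: [0.5408, 0.0746, 0.1577]
tool_rot: [-3.142, 0.0, 1.78]
force: [0.4, 0.0, -1.2]
grip_width: 0.0064
```

Call:
move_arm(jaw=[255,255,255,255], dp=[[0,0.00125,0],[0,0,0],[0,0,0],[0,0,0]], rotation=[[0,0,0],[0,0,0],[0,0,0],[0,0,0]])

```text
clock: 11.25
position: [0.5418, 0.0748, 0.1577]
tool_rot: [-3.142, -0.0, 1.78]
force: [0.3, -0.0, -2.5]
grip_width: 0.0066
```

```bash
python3 - <<'E'
from h import *
s=bot.observe(); print(s["position"],s["tool_rot"],s["force"],s["moment"],s["grip_width"])
b=grab_frame("scene"); cv2.imwrite("pics/s3.png",cv2.resize(b[150:290,260:400],(600,600),interpolation=cv2.INTER_CUBIC))
E
```

```text
[0.54175797 0.07482442 0.15769559] [-3.14155261e+00 -3.65782555e-05  1.78039983e+00] [ 2.66426145e-01 -1.19898132e-03 -2.51773697e+00] [ 0.07415535 -0.02958913 -0.02232043] 0.006574670812161166
```

View pics/s3.png

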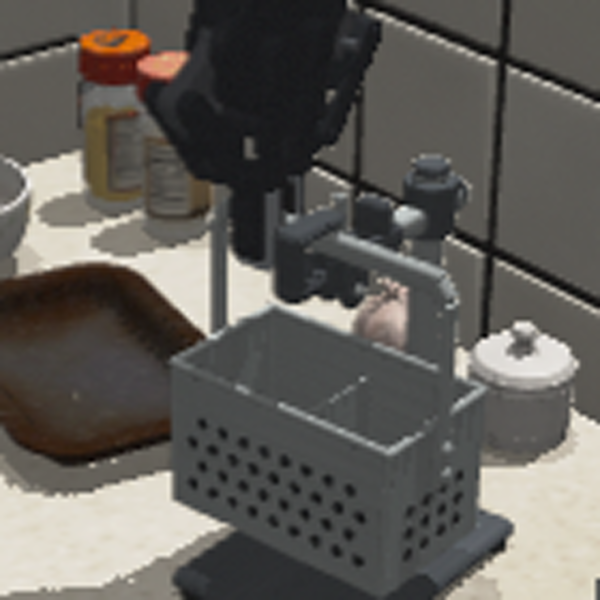

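The bar is held (z −2.2 N) and has moved back from the nose; the keeper has not been touched yet. I'll go on feeling.

Call:
move_arm(jaw=[255,255,255,255], dp=[[0,0.00125,0],[0,0,0],[0,0,0],[0,0,0]], rotation=[[0,0,0],[0,0,0],[0,0,0],[0,0,0]])

```text
clock: 11.8
position: [0.5427, 0.075, 0.1577]
tool_rot: [-3.142, -0.0, 1.78]
force: [-0.2, 0.3, -1.3]
grip_width: 0.0063
```

Call:
move_arm(jaw=[255,255,255,255], dp=[[0,0.00125,0],[0,0,0],[0,0,0],[0,0,0]], rotation=[[0,0,0],[0,0,0],[0,0,0],[0,0,0]])

```text
clock: 12.3
position: [0.5437, 0.0752, 0.1577]
tool_rot: [-3.142, -0.0, 1.78]
force: [-0.7, 0.1, -3.0]
grip_width: 0.0066
```

Call:
move_arm(jaw=[255,255,255,255], dp=[[0,0.00125,0],[0,0,0],[0,0,0],[0,0,0]], rotation=[[0,0,0],[0,0,0],[0,0,0],[0,0,0]])

```text
clock: 12.8
position: [0.5447, 0.0754, 0.1577]
tool_rot: [-3.142, -0.0, 1.78]
force: [-0.5, 0.2, -2.5]
grip_width: 0.0068
```

Call:
move_arm(jaw=[255,255,255], dp=[[0,0.00125,0],[0,0,0],[0,0,0]], rotation=[[0,0,0],[0,0,0],[0,0,0]])

```text
clock: 13.18
position: [0.5456, 0.0756, 0.1577]
tool_rot: [-3.141, 0.0, 1.78]
force: [-2.5, 0.1, -0.3]
grip_width: 0.0065
```

Call:
move_arm(jaw=[255,255,255], dp=[[0,0.00125,0],[0,0,0],[0,0,0]], rotation=[[0,0,0],[0,0,0],[0,0,0]])

```text
clock: 13.55
position: [0.5467, 0.0758, 0.1577]
tool_rot: [-3.142, -0.0, 1.78]
force: [-2.2, 0.2, -0.9]
grip_width: 0.0067
```

Call:
move_arm(jaw=[255,255,255], dp=[[0,0.00125,0],[0,0,0],[0,0,0]], rotation=[[0,0,0],[0,0,0],[0,0,0]])

```text
clock: 13.92
position: [0.5476, 0.076, 0.1577]
tool_rot: [-3.141, -0.0, 1.78]
force: [-3.0, -0.1, 0.4]
grip_width: 0.0066
```

Call:
move_arm(jaw=[255,255,255,255], dp=[[0,0.00125,0],[0,0.00125,0],[0,0,0],[0,0,0]], rotation=[[0,0,0],[0,0,0],[0,0,0],[0,0,0]], squeeze=80)

```text
clock: 14.42
position: [0.5496, 0.0765, 0.1577]
tool_rot: [-3.142, 0.0, 1.78]
force: [-4.3, -0.0, -0.6]
grip_width: 0.0063
```

Call:
move_arm(jaw=[255,255,255], dp=[[0,0.00125,0],[0,0,0],[0,0,0]], rotation=[[0,0,0],[0,0,0],[0,0,0]])

```text
clock: 14.8
position: [0.5506, 0.0767, 0.1577]
tool_rot: [-3.142, -0.0, 1.78]
force: [-3.3, 0.0, -1.2]
grip_width: 0.006
```

Call:
move_arm(jaw=[255,255,255], dp=[[0,0.00075,0],[0,0,0],[0,0,0]], rotation=[[0,0,0],[0,0,0],[0,0,0]])

```text
clock: 15.18
position: [0.5511, 0.0768, 0.1577]
tool_rot: [-3.142, -0.0, 1.78]
force: [-3.6, -0.1, -1.3]
grip_width: 0.0062
```

Call:
move_arm(jaw=[255,255,255], dp=[[0,0.00075,0],[0,0,0],[0,0,0]], rotation=[[0,0,0],[0,0,0],[0,0,0]])

```text
clock: 15.55
position: [0.5517, 0.077, 0.1577]
tool_rot: [-3.142, -0.0, 1.78]
force: [-4.1, -0.5, -1.2]
grip_width: 0.0062
```

Call:
move_arm(jaw=[255,255,255], dp=[[0,0.0005,0],[0,0,0],[0,0,0]], rotation=[[0,0,0],[0,0,0],[0,0,0]])

```text
clock: 15.92
position: [0.5522, 0.077, 0.1577]
tool_rot: [-3.142, -0.0, 1.78]
force: [-4.1, 0.2, -1.5]
grip_width: 0.0066
```

Call:
move_arm(jaw=[255,255,255], dp=[[0,0.0005,0],[0,0,0],[0,0,0]], rotation=[[0,0,0],[0,0,0],[0,0,0]])

```text
clock: 16.3
position: [0.5525, 0.0771, 0.1577]
tool_rot: [-3.142, -0.0, 1.78]
force: [-4.2, -0.7, -1.6]
grip_width: 0.0064
```

Call:
move_arm(jaw=[255,255,255], dp=[[0,0.00075,0],[0,0,0],[0,0,0]], rotation=[[0,0,0],[0,0,0],[0,0,0]])

```text
clock: 16.68
position: [0.5531, 0.0772, 0.1577]
tool_rot: [-3.142, 0.0, 1.78]
force: [-4.6, 0.6, -1.5]
grip_width: 0.0063
```

Call:
move_arm(jaw=[255,255,255], dp=[[0,0.00075,0],[0,0,0],[0,0,0]], rotation=[[0,0,0],[0,0,0],[0,0,0]])

```text
clock: 17.05
position: [0.5534, 0.0773, 0.1576]
tool_rot: [-3.141, 0.0, 1.78]
force: [-7.3, 0.2, -2.3]
grip_width: 0.0064
```

Call:
move_arm(jaw=[255,255,255], dp=[[0,0.0005,0],[0,0,0],[0,0,0]], rotation=[[0,0,0],[0,0,0],[0,0,0]])

```text
clock: 17.42
position: [0.5535, 0.0773, 0.1575]
tool_rot: [-3.14, 0.0, 1.78]
force: [-8.5, -0.5, -0.3]
grip_width: 0.0061
```

The keeper stop was felt at TCP x≈0.5533, at about 8 N. I'll back off about 1.3 mm, then lift in checked steps.

Call:
move_arm(jaw=[255,255,255,255,255], dp=[[0,-0.0016,0],[0,0,0],[0,0,-0.0025],[0,0,-0.0025],[0,0,0]], rotation=[[0,0,0],[0,0,0],[0,0,0],[0,0,0],[0,0,0]])

```text
clock: 18.05
position: [0.5531, 0.0772, 0.162]
tool_rot: [3.141, 0.0, 1.78]
force: [-4.0, -1.0, -1.4]
grip_width: 0.0058
```

Call:
move_arm(jaw=[255,255,255], dp=[[0,0,-0.0025],[0,0,-0.0025],[0,0,0]], rotation=[[0,0,0],[0,0,0],[0,0,0]])

```text
clock: 18.42
position: [0.5531, 0.0772, 0.166]
tool_rot: [3.141, 0.0, 1.78]
force: [-2.8, -0.5, -1.2]
grip_width: 0.0065
```

Call:
move_arm(jaw=[255,255,255,255], dp=[[0,0,-0.003],[0,0,-0.003],[0,0,-0.003],[0,0,0]], rotation=[[0,0,0],[0,0,0],[0,0,0],[0,0,0]])

```text
clock: 18.92
position: [0.5531, 0.0772, 0.1732]
tool_rot: [3.141, 0.0, 1.78]
force: [-2.2, -0.4, -1.0]
grip_width: 0.0063
```

Call:
move_arm(jaw=[255,255,255,255,255], dp=[[0,0,-0.003],[0,0,-0.0035],[0,0,-0.0035],[0,0,0],[0,0,0]], rotation=[[0,0,0],[0,0,0],[0,0,0],[0,0,0],[0,0,0]])

```text
clock: 19.55
position: [0.5532, 0.0773, 0.1811]
tool_rot: [3.141, -0.0, 1.78]
force: [1.0, 0.5, 0.6]
grip_width: 0.0064
```

Call:
move_arm(jaw=[255,255,255,255], dp=[[0,-0.004,0],[0,-0.006,0],[0,-0.006,0],[0,0,0]], rotation=[[0,0,0],[0,0,0],[0,0,0],[0,0,0]])

```text
clock: 20.05
position: [0.5399, 0.0743, 0.1809]
tool_rot: [-3.141, 0.0, 1.78]
force: [0.7, -0.2, -2.8]
grip_width: 0.0063
```

Call:
move_arm(jaw=[255,255,255,255,255], dp=[[0,-0.008,0],[0,-0.01,0],[0,-0.01,0],[0,-0.01,0],[0,0,0]], rotation=[[0,0,0],[0,0,0],[0,0,0],[0,0,0],[0,0,0]])

```text
clock: 20.68
position: [0.5102, 0.068, 0.181]
tool_rot: [-3.142, 0.0, 1.78]
force: [0.3, 0.5, -1.8]
grip_width: 0.006
```

Call:
move_arm(jaw=[255,255,255,255,255,255], dp=[[0,-0.015,0],[0,-0.02,0],[0,-0.02,0],[0,-0.02,0],[0,0,0],[0,0,0]], rotation=[[0,0,0],[0,0,0],[0,0,0],[0,0,0],[0,0,0],[0,0,0]])

```text
clock: 21.42
position: [0.4523, 0.0557, 0.1811]
tool_rot: [3.141, -0.0, 1.78]
force: [-0.4, 0.7, -2.9]
grip_width: 0.006
```

```bash
python3 - <<'E'
from h import *
s=bot.observe(); print(s["clock"],s["position"],s["tool_rot"],s["force"],s["moment"],s["grip_width"])
a=cv2.resize(grab_frame("scene")[150:350,200:400],(400,400));b=cv2.resize(grab_frame("top")[180:340,220:380],(400,400))
cv2.imwrite("pics/m4.png",np.hstack([a,b]))
E
```

```text
21.425 [0.45233626 0.05573505 0.18108804] [ 3.14086668e+00 -1.37152369e-05  1.78020021e+00] [-0.43072785  0.69691703 -2.87158254] [ 0.09048142 -0.00970121  0.02630582] 0.006013793928085881
```

View pics/m4.png

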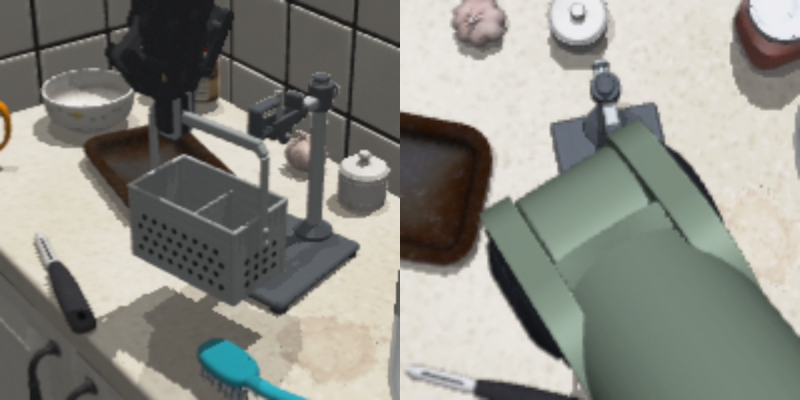

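Off the hook and hanging upright in the gripper, with the hook and the other items undisturbed. I'll raise and turn it, then carry it over the tray.

Call:
move_arm(jaw=[255,255,255,255,255,255,255,255,255,255], dp=[[0,0,-0.01],[0,0,-0.014],[0,0,-0.01],[0,0,-0.004],[0.02,-0.002,0],[0.0384,-0.0036,0],[0.0484,-0.0044,0],[0.0484,-0.0044,0],[0.0484,-0.0044,0],[0.0264,-0.0024,0]], rotation=[[0,0,0.02],[0,0,0.035],[0,0,0.035],[0,0,0.0367],[0,0,0],[0,0,0],[0,0,0],[0,0,0],[0,0,0],[0,0,0]])

```text
clock: 22.78
position: [0.4697, 0.242, 0.2111]
tool_rot: [-3.141, -0.001, 1.384]
force: [0.1, 0.5, -1.9]
grip_width: 0.0064
```

Call:
move_arm(jaw=[255,255,255,255,255,255,255], dp=[[0.015,0.019,0],[0.0225,0.0285,0],[0.0225,0.0285,0],[0.018,0.023,0],[0.0118,0.0151,0],[0,0,0],[0,0,0]], rotation=[[0,0,0],[0,0,0],[0,0,0],[0,0,0],[0,0,0],[0,0,0],[0,0,0]])

```text
clock: 23.65
position: [0.5724, 0.2929, 0.211]
tool_rot: [-3.141, 0.0, 1.382]
force: [-0.8, -0.2, -2.8]
grip_width: 0.0065
```

```bash
python3 - <<'E'
from h import *
s=bot.observe(); print(s["clock"],s["position"],s["tool_rot"],s["force"],s["moment"],s["grip_width"])
a=cv2.resize(grab_frame("scene")[130:290,200:360],(400,400));b=cv2.resize(grab_frame("wrist")[:,60:540],(400,400))
cv2.imwrite("pics/m5.png",np.hstack([a,b]))
E
```

```text
23.65 [0.57235992 0.29288636 0.21102395] [-3.14101576e+00  4.04553809e-04  1.38241855e+00] [-0.83595456 -0.2485714  -2.81309115] [ 0.04997395 -0.06722826 -0.00204696] 0.006508752098914766
```

View pics/m5.png

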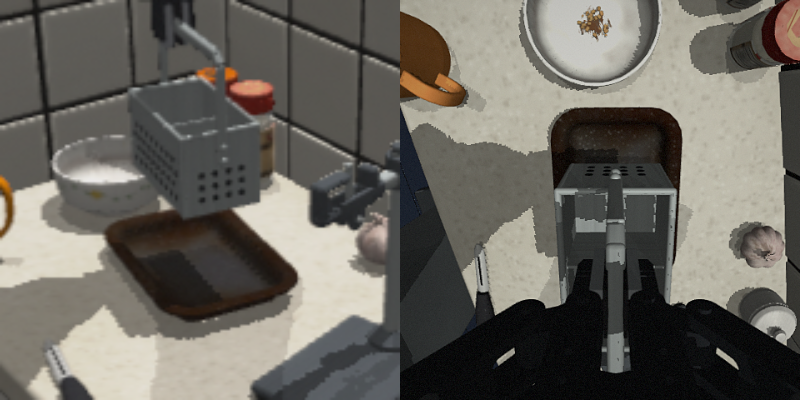

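The caddy is over the tray with parallel sides. In the right-hand panel the tray's edges are at columns 552 and 682 (row about 140), and the far rim corners are (555,192) and (676,190).

```bash
python3 - <<'E'
from h import *
np.set_printoptions(precision=4,suppress=True)
f=lambda p:(np.array(p,float)-[400,0])*1.2+[60,0]
t=world("wrist",f([(552,140),(682,140)]),.023);c=world("wrist",f([(555,192),(676,190)]),.167)
ux=np.array([np.cos(np.radians(-10.8)),np.sin(np.radians(-10.8))]);uy=np.array([-ux[1],ux[0]])
p=bot.observe()["position"][:2]
for n,q in(("tray",t),("caddy",c)): print(n,q[:,:2],"x' rel tcp",(q[:,:2]-p)@ux,"y'",(q[:,:2]-p)@uy)
tf=world("wrist",f([(617,107)]),.023); print("tray far y'",(tf[:,:2]-p)@uy,"want caddy far=-.033+.059=.026, tray=-.033+.0955=.0625")
E
```

```text
tray [[0.5188 0.3376]
 [0.6448 0.3135]] x' rel tcp [-0.0611  0.0672] y' [0.0339 0.0339]
caddy [[0.5435 0.323 ]
 [0.6131 0.311 ]] x' rel tcp [-0.0341  0.0365] y' [0.0242 0.0254]
tray far y' [0.0653] want caddy far=-.033+.059=.026, tray=-.033+.0955=.0625
```

Call:
move_arm(jaw=[255,255,255,255,255,255,255], dp=[[0.0035,0.0025,0],[0,0,0.02],[0,0,0.03],[0,0,0.03],[0,0,0.018],[0,0,0.005],[0,0,0]], rotation=[[0,0,0],[0,0,0],[0,0,0],[0,0,0],[0,0,0],[0,0,0],[0,0,0]])

```text
clock: 24.62
position: [0.5755, 0.2956, 0.1291]
tool_rot: [3.141, -0.0, 1.382]
force: [0.5, -0.2, -1.8]
grip_width: 0.0058
```

Call:
move_arm(jaw=[255,255,255,255,255], dp=[[0,0,0.0025],[0,0,0.0025],[0,0,0.00125],[0,0,0],[0,0,0]], rotation=[[0,0,0],[0,0,0],[0,0,0],[0,0,0],[0,0,0]])

```text
clock: 25.25
position: [0.5754, 0.2955, 0.124]
tool_rot: [3.142, -0.0, 1.382]
force: [-0.2, -0.6, -2.3]
grip_width: 0.0066
```

Call:
move_arm(jaw=[255,255,255,255,255], dp=[[0,0,0.00125],[0,0,0.00125],[0,0,0],[0,0,0],[0,0,0]], rotation=[[0,0,0],[0,0,0],[0,0,0],[0,0,0],[0,0,0]])

```text
clock: 25.88
position: [0.5754, 0.2955, 0.1219]
tool_rot: [3.142, -0.0, 1.382]
force: [-0.3, 0.4, -2.6]
grip_width: 0.0066
```

Call:
move_arm(jaw=[255,255,255,255], dp=[[0,0,0.00125],[0,0,0],[0,0,0],[0,0,0]], rotation=[[0,0,0],[0,0,0],[0,0,0],[0,0,0]])

```text
clock: 26.38
position: [0.5754, 0.2954, 0.1209]
tool_rot: [-3.142, 0.0, 1.382]
force: [0.2, -0.1, -2.0]
grip_width: 0.006
```

Call:
move_arm(jaw=[255,255,255,255], dp=[[0,0,0.00125],[0,0,0],[0,0,0],[0,0,0]], rotation=[[0,0,0],[0,0,0],[0,0,0],[0,0,0]])

```text
clock: 26.88
position: [0.5755, 0.2958, 0.1203]
tool_rot: [3.141, -0.001, 1.382]
force: [-1.6, 0.6, 5.7]
grip_width: 0.006
```

Touchdown was felt at z 0.1203 (+5.7 N), as predicted. Releasing slowly.

Call:
move_arm(jaw=[230,225,220,200,160,120,120,120], dp=[[0,0,-0.0003],[0,0,0],[0,0,0],[0,0,0],[0,0,0],[0,0,0],[0,0,0],[0,0,0]], rotation=[[0,0,0],[0,0,0],[0,0,0],[0,0,0],[0,0,0],[0,0,0],[0,0,0],[0,0,0]], squeeze=20)

```text
clock: 27.88
position: [0.5754, 0.2954, 0.1201]
tool_rot: [3.142, -0.0, 1.382]
force: [0.4, 0.5, -0.3]
grip_width: 0.0452
```

Call:
move_arm(jaw=[120,120,120,120,120,120,120,120,120], dp=[[0,0,-0.01],[0,0,-0.02],[0,0,-0.03],[0,0,-0.04],[0,0,-0.04],[0,0,-0.03],[0,-0.06,-0.02],[0,-0.07,0],[0,-0.06,0]], rotation=[[0,0,0],[0,0,0],[0,0,0],[0,0,0],[0,0,0],[0,0,0],[0,0,0],[0,0,0],[0,0,0]])

```text
clock: 29.0
position: [0.4241, 0.3244, 0.2736]
tool_rot: [3.14, -0.001, 1.383]
force: [-0.0, 0.9, -0.7]
grip_width: 0.0451
```

```bash
python3 - <<'E'
from h import *
s=bot.observe(); print(s["clock"],s["position"],s["force"],s["grip_width"])
a=cv2.resize(grab_frame("scene")[150:310,220:380],(400,400));b=cv2.resize(grab_frame("wrist"),(533,400))[:,133:]
t=grab_frame("top"); cv2.imwrite("pics/top6.png",t); cv2.imwrite("pics/w6.png",grab_frame("wrist"))
o=np.hstack([a,b]);o=np.vstack([o,np.zeros((200,o.shape[1],3),np.uint8)]); o[400:,:400]=cv2.resize(t[205:305,155:355],(400,200))
cv2.imwrite("pics/m6.png",o)
E
```

```text
29.0 [0.42413203 0.32436972 0.2735599 ] [-0.00170562  0.93884693 -0.65352645] 0.04506917068163645
```

View pics/m6.png

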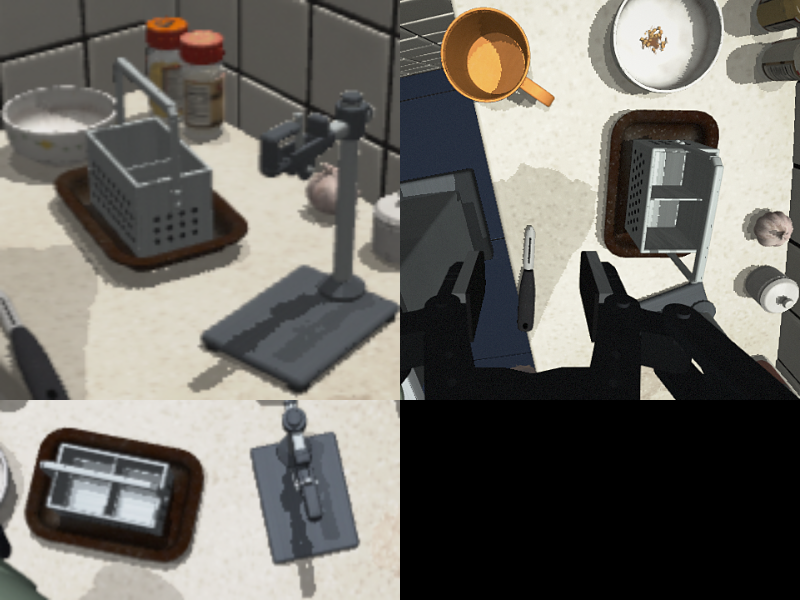

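The caddy stands upright and parallel inside the tray (rim corners in the lower panel about (62,445), (172,466), (163,529), (49,508)), and the gripper is clear. I'll check the centring, then hand in.

```bash
python3 - <<'E'
from h import *
p=np.array([(62,445),(172,466),(163,529),(49,508)],float)
r=world("top",np.c_[155+p[:,0]/2,205+(p[:,1]-400)/2],.076); print(r.mean(0),np.degrees(np.arctan2(*(r[0]-r[1])[1::-1]))-90)
img=cv2.imread("pics/top6.png"); m=(cv2.cvtColor(img,cv2.COLOR_BGR2HSV)[...,2]<110).astype(np.uint8); m[:215]=0;m[292:]=0;m[:,:164]=0;m[:,262:]=0
m=cv2.morphologyEx(m,cv2.MORPH_OPEN,np.ones((3,3)))
c=max(cv2.findContours(m,0,1)[0],key=cv2.contourArea); print("tray",cv2.minAreaRect(world("top",c.reshape(-1,2),.023)[:,:2].astype(np.float32)*1000))
from workcell import workorder
if np.hypot(*(r.mean(0)[:2]-[.567,.261]))<.008: print(workorder.job_done())
E
```

```text
[0.5670646 0.256475  0.076    ] -10.362185102272605
tray ((566.616455078125, 261.12890625), (193.02296447753906, 132.7825164794922), 79.52583312988281)
the job is handed in; nothing more can be done
None
```

The caddy is off the hook and standing upright in the drip tray, and the job is handed in at about 29 s of the 58 s allowed.

- **Unhooking:** I gripped the bar on its left side and pushed it back until it met the keeper, which gave at about 2 N. It reached the stop at about 8 N. I then backed off about 1 mm, lifted the bar 25 mm and drew it about 100 mm forward. No catch was felt.
- **Placing:** The caddy touched down in the tray at about 6 N, and I let go and backed away.

**Last checks:**
- The caddy's centre measures 0 mm (x) and about 5 mm (y) from the tray's middle, inside the 14 mm spare each side in y. That is read from hand-picked pixels.
- It is within 0.5° of square to the tray.
- The tray measures within 0.3 mm of where it was, and in the last pictures the hanger, garlic, pot and peeler look undisturbed. I did not measure those four.
- The fingers read 6 to 7 mm open on an 8 mm bar, but the pictures and the force showed it was firmly held.
- The wrist force scattered by about 1 N between readings, so the keeper forces above are approximate.

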